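Set a tacked pipe in position and draw its backing bar to the mark

TASK

Swivel the pipe cradle until its yellow pointer meets the red tick at the front of the base, and tilt the pipe towards you to 45 degrees, the red tick on the cheek, leaving the copper backing bar fully home. Then draw the bar by its wooden knob, in line with the pipe so that it does not bind, until the black ring on it is level with the pipe's mouth, and finish with the bar still held there in the gripper, so that the welder can place the next tack over it. The cradle must keep both settings, and the nut and the steel coupon beside it stay where they lie.

Things in the scene. Friction and masses are not known exactly. Their poses are not given: they have to be found in the camera images.
- cradle: fixed grey base plate of the tilt-and-swivel pipe cradle, 160 x 160 x 10 mm; origin under its middle, x away from the robot's side, y to the left, z up. White ticks every 15 degrees lie round its front (-x) edge, the middle one red
- turntable (a joint): swivel of the cradle's upper part about the base's vertical middle axis, rad: a dark disc 132 mm in diameter (top 20 mm above the bench) with a yellow pointer at its front and two upright grey cheeks 76 mm wide (outer faces 47 mm either side of the middle, tops 136 mm above the bench). 0: pointer at the red tick; positive: turned counter-clockwise seen from above; range -0.9 to 0.9. A stiff friction joint (about 0.8 N m) that stays where it is left
- tilt_axis (a point): middle of the tilt axis, 98 mm above the bench over the middle of the base; turns with the swivel: y along the tilt axis, x away from the pointer's side, z up. The pipe's axis always passes through it
- tilt_head (a joint): tilt of the clamped pipe from upright, rad; it grows as the pipe's top leans to the pointer's side (-x of tilt_axis), range -0.26 to 1.31. 45 degrees is 0.785. Both cheeks bear ticks every 15 degrees from upright, the one at 45 degrees red and long; a short yellow pointer on each trunnion hub points along the pipe. A stiff friction joint (about 0.7 N m) that stays where it is left
- handle_grip (a point): centre of the black rubber grip of the handle that swivels and tilts the pipe: a cylinder 22 mm in diameter and 56 mm long on a rod 10 mm thick, behind the pipe in its middle plane, running straight out from the tilt axis, its centre 85 mm from it. With the pipe upright it points to +x of tilt_axis and 20 degrees above level; raising it tilts the pipe forward, moving it sideways swivels the cradle. Axes as pipe_mouth
- pipe_mouth (a point): centre of the open top end of the pipe (two steel stubs 34 mm in diameter tacked end to end, 102 mm long in all), 77 mm from the tilt axis; turns with the pipe; z points out of the bore along its axis, y along the tilt axis
- bar_knob (a point): centre of the wooden knob of the loose copper backing bar (0.2 to 0.5 kg): a cylinder 24 mm in diameter and 46 mm long on a shoulder 32 mm in diameter and 6 mm thick, which rests on the pipe's mouth while the bar is home; this point is then 30 mm outside the mouth. Below the shoulder the bar is 110 mm long and runs in the bore with about 1 mm of play; z points out of the bore. Let go, it may slide back in
- bar_mark (a point): middle of the black ring round the bar (6 mm wide), 40 mm below the shoulder and 70 mm below the knob's centre: hidden 40 mm down the bore while the bar is home, so the bar is to be drawn 40 mm
- nut: loose steel hex nut, 30 x 34 x 16 mm, lying to the right of the cradle; origin under its middle
- coupon: loose flat steel coupon, 35 x 80 x 5 mm, lying to the right of the cradle, nearer the robot; origin under its middle
There are look-alikes about, which are no part of the job. Of the things shaped like the part that bears bar_knob, the copper one is meant.

How it is judged (in metres and radians):
On the way, in this order (a step that is already met when the one before it is completed fails the run):
1. the swivel is at its red tick and the pipe leans 45 degrees (both within 0.1 rad), with the backing bar still home (value of joint turntable between -0.1 and 0.1 rad and value of joint tilt_head between 0.685 and 0.885 rad and z of bar_mark in the frame of pipe_mouth below -0.032 m), for 0.2 s.
2. the bar is drawn at least 20 mm with the swivel and tilt still about as set (within 0.15 rad) (value of joint turntable between -0.15 and 0.15 rad and value of joint tilt_head between 0.635 and 0.935 rad and z of bar_mark in the frame of pipe_mouth above -0.02 m), for 0.05 s.
At the end, for the whole second after the job is handed in: The gripper holds the bar (more than 4 N on it) with the middle of its black ring within 6 mm of the pipe's mouth, in line with the bore within 0.05 rad and not bound in it (less than 30 N between bar and cradle), the pipe leans 45 degrees and the swivel stands at its red tick, both within 0.1 rad (value of joint turntable between -0.1 and 0.1 rad and value of joint tilt_head between 0.685 and 0.885 rad and z of bar_mark in the frame of pipe_mouth between -0.006 and 0.006 m and angle between the z axis of bar_mark and the z axis of pipe_mouth, either way round below 0.05 rad and contact force between backing_bar and the fingers above 4 N and contact force between backing_bar and cradle below 30 N); the arm keeps its last pose, push and grip.
It fails at once if the nut or the coupon is shifted more than 30 mm (distance of any of nut, coupon from where it was at the start of the episode above 0.03 m).
It also fails if it takes over 45 s, if anything falls off the work surface, if the arm or the gripper's body presses on something with over 40 N, if the wrist force passes 120 N, or if a joint passes its speed limit or range.

ROBOT

A 6-joint arm with a two-finger parallel gripper is mounted at the origin on a cart in front of the work surface, level with it; the furniture and walls round the work are solid. World frame = base frame: x ahead of the robot, y to its left, z up, the work surface at z = 0. Lengths are in mm, angles in degrees, forces in N, time in s.
With the tool pointing down it reaches from about 300 to 850 mm from the base axis. Payload 4.2 kg.
Tool frame: the origin (TCP) lies at the very end of the fingers, on their centre line; the grasp point (between the pads) lies 19 mm behind it; z points along the fingers, y is the direction in which the jaws open and shut (so a half turn about z gives the same grasp; the last joint's range is limited). The gripper opens to 91 mm and grips with 3 to 60 N. Pads are 32 mm wide; open, the fingers measure 118 mm over their backs; the gripper's body (76 mm by 178 mm) begins 60 mm behind the grasp point.
Start: joints at [-72.823, 18.312, 89.639, -0, 72.044, -1.146], TCP at [180.77, -545.862, 213.976] pointing down, gripper open.
Joint ranges: [-177.97, 177.97], [-48.28, 115.42], [12.27, 149.76], [-77.06, 257.06], [2.81, 150.46], [-146.56, 146.56]. Speed limits (degrees/s): [147.25, 147.25, 180, 180, 180, 180].

INTERFACE

Orientations are given as [roll, pitch, yaw] about the fixed x, y, z axes, in that order (R = Rz(yaw) Ry(pitch) Rx(roll)).
In Python, from workcell import monitor, eyes, job gives the robot as it stands.
- The arm moves only by the tool move_arm, never from a script. Its argument "increments" is a list that holds one entry, the list of rows, each a list of 7 numbers: the opening, from 0 (shut) to 1 (fully open), then the shift along the tool's x, y, z in cm, then the turn, a rotation vector about the tool's x, y, z in rad. In form: [[[jaw, x, y, z, ax, ay, az], ...]]. A call has 1 to 12 rows; each row shifts and turns the pose as measured when the row begins, along the tool's axes as they then stand; what a row does not reach is not made up. A row lasts 1/8 s, in which the tool goes at most 62.5 mm and 10.7 degrees, less where a joint would pass 70% of its speed; a pose out of reach is approached as far as the arm can. A call is refused whole if a number of a shift passes 6.25 or a number of a turn 0.188, either way. A call with a gripper value outside its range is refused whole. The fingers move at their own pace and stop on an object; "force" is the grip in N (left out, the last holds). Time passes only in rows, so rows that do not move let the fingers close. It gives the time, the measured TCP pose, the force and the opening at its end, in the units of the state.
- monitor.state(): the state, without advancing time (a new reading comes with each control period).
- eyes.grab_frame(name): name is "side" or "top" or "wrist"; returns a dict with "color" (480x640x3 uint8, red, green, blue), "z_map" (480x640 float32, mm along the optical axis (not along the pixel's ray), 0 where there is no reading), "camera_matrix" (3x3 intrinsics, pixels), "rvec" (rotation vector, rad) and "tvec" (3), from world to camera coordinates, as OpenCV has them. Camera axes: x right, y down, z forward; pixel columns grow to the right and rows downward; lengths in mm; the calibration is good to about 2 mm. A picture is of the moment at which its call begins.
- job.job_done(): hands the job in, once; it reports no verdict.
The state is a dict: "time_s": time; "qpos": joint angles; "qvel": joint speeds; "effort": joint torques, N m; "ee_pos": TCP position; "ee_rot": TCP orientation; "force": force on the tool from outside, world axes, zero at the start; "torque": the same for the moment, N m; "gripper_width": finger opening in mm.
Only numpy, scipy, OpenCV 4.12 (cv2) and the standard library are available. Lean on these libraries where they do the work, as an engineer would, in place of code of your own. Each camera call takes 0.05 s, during which the arm holds its last target. There are 200 camera calls.

## Working session

There is one attempt and no reset: what is moved stays moved. The work goes in short steps, Python scripts to look and compute and a tool call to move; the robot and the scene stay as the last step left them, time stands still between calls to the robot, and variables do not carry over. Pictures are saved under pics/ and viewed, about 8 in all and at most 12, crops included, and the job is handed in when it is done.

Besides the shell and the picture viewer there is one more tool, called after "Emit:" as name(argument=value, ...), one argument or row to a line, values as JSON. move_arm: Moves the arm, as the interface text tells. Its arguments: {"type":"object","properties":{"increments":{"type":"array"},"force":{"type":"number"}},"required":["increments"]}

```bash
mkdir -p pics
cat > h.py <<'E'
import numpy as np, cv2
from workcell import monitor, eyes, job
from scipy.spatial.transform import Rotation as Ro
def grab(n,save=None,crop=None,scale=1):
    f=eyes.grab_frame(n)
    if save:
        im=f["color"][:,:,::-1].copy()
        if crop: im=im[crop[1]:crop[3],crop[0]:crop[2]]
        if scale!=1: im=cv2.resize(im,None,fx=scale,fy=scale,interpolation=cv2.INTER_CUBIC)
        cv2.imwrite(save,im)
    return f
def cam(f):
    R=cv2.Rodrigues(np.array(f["rvec"],float))[0]; t=np.array(f["tvec"],float).ravel(); return R,t,np.array(f["camera_matrix"],float)
def pts(f):
    R,t,K=cam(f); z=f["z_map"]; v,u=np.mgrid[:480,:640]
    P=np.stack([(u-K[0,2])/K[0,0]*z,(v-K[1,2])/K[1,1]*z,z],-1)
    W=(P-t)@R; W[z<=0]=np.nan; return W
def ray(f,u,v):
    R,t,K=cam(f); d=R.T@np.array([(u-K[0,2])/K[0,0],(v-K[1,2])/K[1,1],1]); return -R.T@t,d
def onplane(f,u,v,h):
    c,d=ray(f,u,v); return c+d*(h-c[2])/d[2]
def proj(f,p):
    R,t,K=cam(f); q=K@(R@np.array(p,float)+t); return q[:2]/q[2]
E
python3 - <<'E'
from h import *
print(monitor.state())
a=grab("side","pics/side1.png");b=grab("top","pics/top1.png")
for f in(a,b):
    R,t,K=cam(f);print(-R.T@t,R[2],K[0,0])
np.savez("f0.npz",s=pts(a),t=pts(b),sc=a["color"],tc=b["color"])
E
```

```text
{'time_s': 0.0, 'qpos': array([-7.28244632e+01,  1.83513366e+01,  8.97083255e+01, -2.39337725e-03,
        7.20446847e+01, -1.14562630e+00]), 'qvel': array([-0.01149546,  0.01782803, -0.01193531,  0.03028005,  0.06382818,
        0.03968521]), 'effort': array([ 1.94065137e-04, -4.12460804e+01, -2.31971133e+01,  7.26711145e-02,
        4.54412133e-02, -1.50256092e-04]), 'ee_pos': array([ 180.58205285, -545.35105435,  213.11034635]), 'ee_rot': array([-1.79895629e+02,  1.88742773e-04,  1.83219031e+01]), 'force': array([ 0.47239043,  0.20930582, -0.19042897]), 'torque': array([-0.02924387, -0.01174371, -0.04210062]), 'gripper_width': 91.57162296206033}
[ 545.05900266 -472.12407807  637.32264932] [-0.01694228  0.80871199 -0.58796078] 546.3554052550401
[ 379.40400191  209.66087647 1022.03874338] [ 0.15854308  0.01130549 -0.98728733] 459.5007950141152
```

View pics/side1.png

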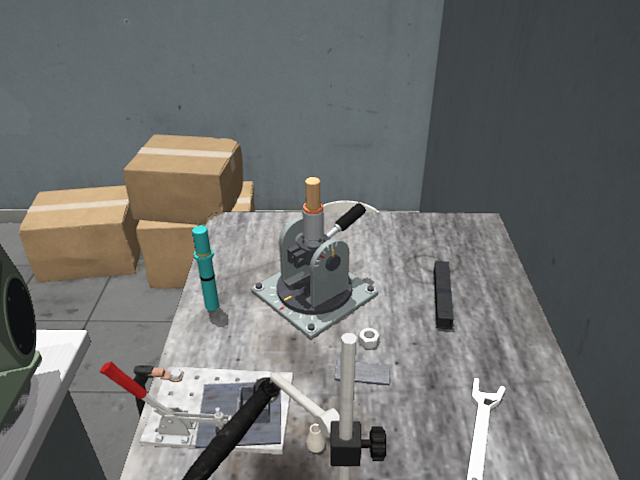

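View pics/top1.png

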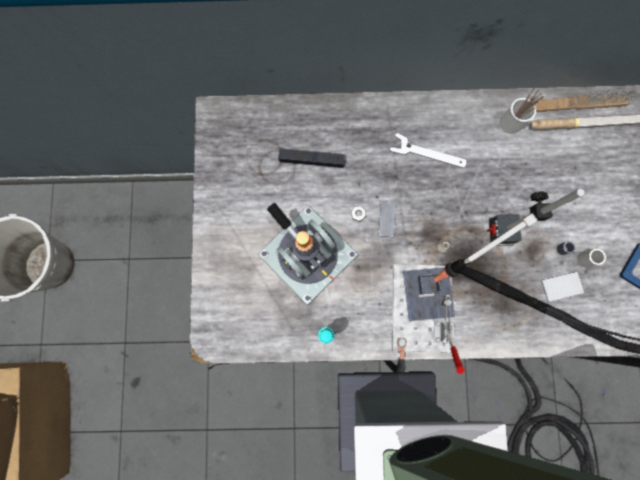

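Run:
```python
from h import *
f=eyes.grab_frame("top"); W=pts(f); s=eyes.grab_frame("side"); S=pts(s)
print("corners");C=[]
for u,v in[(308,208),(357,254),(307,302),(262,254)]:
    p=onplane(f,u,v,10);C.append(p);print(p.round(1))
c=np.mean(C,0);print("centre",c.round(1))
for i in range(4):
    d=C[i]-C[i-1];print(np.linalg.norm(d).round(1),np.degrees(np.arctan2(d[1],d[0])).round(1))
print("knob",W[240,303],"grip side",S[216,350], "grip top", W[214,279],'nut',W[213,358],'coupon',W[218,388],"decoy",W[335,326])
print("pointer top",onplane(f,326,275,20))
for n,g,WW in(("top",f,W),("side",s,S)):
    r,gr,b=[g["color"][:,:,i].astype(int) for i in range(3)]
    d=np.hypot(WW[...,0]-c[0],WW[...,1]-c[1])<160
    for nm,m in(("yellow",(r>150)&(gr>120)&(b<80)&(abs(r-gr)<60)),("red",(r>140)&(gr<70)&(b<70)),("blk",(r<45)&(gr<45)&(b<45)&(WW[...,2]>100)),("wood",(r>150)&(r-b>60)&(WW[...,2]>150))):
        k,l,st,ce=cv2.connectedComponentsWithStats((m&d).astype(np.uint8))
        for i in range(1,k):
            if st[i,4]>=3: print(n,nm,st[i].tolist(),ce[i].round(1),np.nanmean(WW[l==i],0).round(1))
im=s["color"][160:340,240:400,::-1];im2=f["color"][195:310,250:370,::-1]
a=cv2.resize(im,None,fx=3.2,fy=3.2,interpolation=cv2.INTER_CUBIC);b=cv2.resize(im2,None,fx=2.3,fy=2.3,interpolation=cv2.INTER_CUBIC)
o=np.zeros((max(a.shape[0],b.shape[0]),a.shape[1]+b.shape[1],3),np.uint8);o[:a.shape[0],:a.shape[1]]=a;o[:b.shape[0],a.shape[1]:]=b;cv2.imwrite("pics/c1.png",o);print(o.shape)
```

```text
corners
[621.8 247.3  10. ]
[514.5 140.2  10. ]
[411.2 253.   10. ]
[519.3 351.4  10. ]
centre [516.7 248.   10. ]
146.1 -45.5
151.6 -135.1
152.9 132.5
146.3 42.3
knob [512.08010366 248.83171861 229.21552316] grip side [579.8140968  296.31364501 132.69684144] grip top [580.29237257 299.83904976 138.45027644] nut [609.54164745 134.19297035   0.86956651] coupon [595.292618    67.38989979   5.65583239] decoy [345.53190379 212.5453704  162.28142902]
pointer top [468.44666056 210.08132015  20.        ]
top blk [269, 204, 21, 24, 209] [278.9 215.8] [577.2 300.4 135.5]
top wood [295, 231, 17, 20, 222] [302.9 240.4] [514.6 249.9 209.4]
side yellow [332, 250, 2, 2, 4] [332.5 250.5] [550.4 213.9 121.9]
side red [280, 307, 4, 3, 4] [281.5 308. ] [466.  200.8  10.9]
side blk [336, 204, 30, 27, 335] [350.8 216.2] [581.2 296.6 132.2]
side blk [292, 248, 9, 5, 12] [295.8 250.2] [491.1 234.2 107. ]
side blk [288, 251, 2, 5, 7] [288.6 252.9] [479.7 229.2 105.1]
side blk [298, 255, 7, 4, 11] [300.5 256.7] [499.3 220.2 104.3]
side blk [294, 256, 2, 4, 6] [294.3 257.7] [489.6 217.4 104.5]
side blk [337, 257, 3, 2, 3] [338.  257.7] [559.3 217.5 105. ]
side wood [305, 177, 15, 8, 100] [312.2 180.6] [518.9 250.3 226.6]
side wood [303, 203, 20, 11, 71] [311.9 208.8] [517.9 243.3 180.5]
(576, 788, 3)
```

View pics/c1.png

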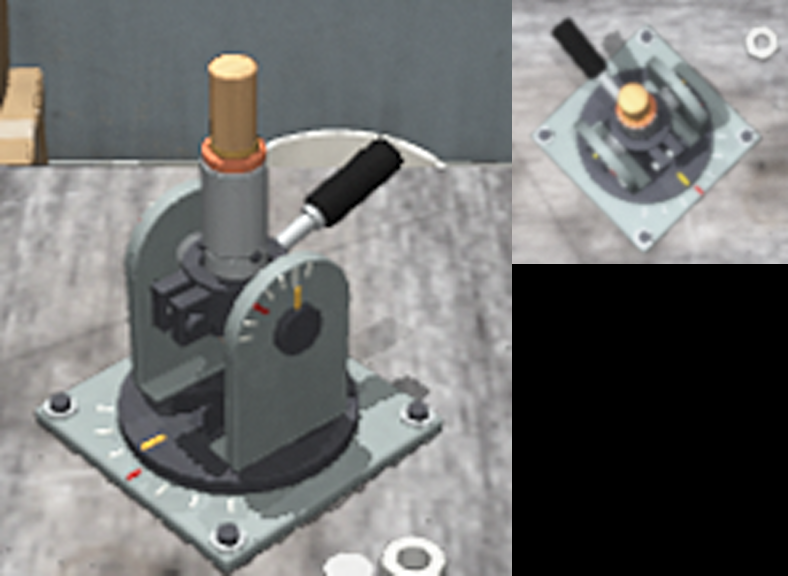

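Run:
```python
from h import *
f=eyes.grab_frame("top"); W=pts(f)
B=np.array([onplane(f,250+(u-512)/2.3,195+v/2.3,14)[:2] for u,v in[(647,37),(747,137),(645,238),(546,135)]])
print(B.round(1),"bolt c",B.mean(0))
for i in range(4):
    d=B[i]-B[i-1];print(np.linalg.norm(d).round(1),np.degrees(np.arctan2(d[1],d[0])).round(1))
c=B.mean(0)
def ang(n,p): d=p[:2]-c; print(n,p.round(1),np.hypot(*d).round(1),np.degrees(np.arctan2(d[1],d[0])).round(1))
ang("red",onplane(f,250+(699-512)/2.3,195+189/2.3,10));ang("yel",onplane(f,250+(684-512)/2.3,195+178/2.3,20))
r=f["color"].max(2).astype(int);m=(r<45)&(W[...,2]>100)&(np.hypot(W[...,0]-580,W[...,1]-300)<60)
q=W[m];ang("grip",q.mean(0)); print(q.min(0),q.max(0)); print(np.degrees(np.arctan2(*np.linalg.svd((q-q.mean(0))[:,:2],full_matrices=False)[2][0][::-1])))
# obstacle heights
for x in range(100,800,100):
    print(x,[int(np.nanmax(np.r_[-1,W[...,2][(abs(W[...,0]-x)<50)&(abs(W[...,1]-y)<50)]])) for y in range(-650,500,100)])
```

```text
[[613.7 245.7]
 [512.9 151.2]
 [418.6 250.9]
 [519.3 344.7]] bolt c [516.12143578 248.11470968]
136.8 -46.4
138.1 -136.8
137.2 133.4
137.6 43.0
red [464.3 198.5  10. ] 71.8 -136.3
yel [474.2 212.6  20. ] 54.9 -139.7
grip [577.3 300.4 135.5] 80.5 40.5
[556.25382786 281.16080166 125.2433615 ] [600.13627536 319.30631466 145.98300115]
-140.55546016886996
100 [-1, -1, -1, -1, -1, 4, 5, 330, 162, -1, -1, -1]
200 [-1, -1, -1, -1, -1, 447, 433, 341, -1, -1, -1, -1]
300 [-1, -1, 52, 120, 125, 5, 139, 29, 116, 164, 6, 6]
400 [-1, -1, 17, 118, 138, 133, 127, 47, 114, 163, 5, 5]
500 [-1, -1, 16, 53, 58, 218, 174, 47, 126, 228, 125, 5]
600 [-1, 4, 5, 6, 57, 337, 5, 10, 20, 706, 711, 712]
700 [-1, 6, 7, 7, 6, 13, 15, 14, 28, 28, 27, 6]
```

Run:
```python
from h import *
for n in("top","side"):
    f=eyes.grab_frame(n); W=pts(f)
    m=(W[...,2]>240)&(W[...,0]>350)&(W[...,0]<1000)&(W[...,1]>-100)&(W[...,1]<600)
    k,l,st,ce=cv2.connectedComponentsWithStats(m.astype(np.uint8))
    for i in range(1,k): print(n,st[i].tolist(),W[l==i].min(0).round(),W[l==i].max(0).round(),f["color"][l==i].mean(0).round()) if st[i,4]>0 else 0
s=monitor.state();print(s["time_s"])
def rv(R): return R
R0=Ro.from_euler("xyz",s["ee_rot"],degrees=True); 
print(R0.inv().apply([577.5-180.6,299.7+545.4,0]), 'total')
```

```text
top [0, 0, 444, 11, 2455] [618. -20. 240.] [963. 600. 713.] [43. 60. 67.]
top [447, 0, 6, 1, 6] [957. -37. 240.] [960. -28. 243.] [65. 72. 76.]
top [455, 0, 2, 1, 2] [959. -45. 240.] [959. -43. 241.] [66. 72. 76.]
top [460, 0, 1, 1, 1] [959. -53. 240.] [959. -53. 240.] [65. 73. 74.]
top [462, 0, 2, 1, 2] [959. -58. 240.] [959. -56. 240.] [66. 72. 75.]
top [471, 0, 1, 1, 1] [959. -73. 240.] [959. -73. 240.] [64. 71. 75.]
top [484, 0, 1, 1, 1] [957. -97. 241.] [957. -97. 241.] [66. 73. 76.]
top [346, 4, 1, 1, 1] [956. 161. 242.] [956. 161. 242.] [64. 72. 75.]
top [230, 8, 1, 1, 1] [956. 379. 240.] [956. 379. 240.] [65. 72. 76.]
side [538, 0, 102, 209, 14339] [957. 153. 240.] [963. 600. 466.] [63. 68. 70.]
side [639, 210, 1, 1, 1] [959. 151. 240.] [959. 151. 240.] [64. 69. 71.]
0.35
[ 6.42463059e+02 -6.77469398e+02  2.30250384e-01] total
```

Emit:
move_arm(
  increments=[
    [[1, 0, 0, -4, 0, 0, -0.13], [1, 0, 0, -4, 0, 0, -0.13], [1, 0, 0, -4, 0, 0, -0.12], [1, 5.6, -2.6, 0, 0, 0, 0], [1, 5.6, -2.6, 0, 0, 0, 0], [1, 5.6, -2.6, 0, 0, 0, 0], [1, 5.6, -2.6, 0, 0, 0, 0], [1, 5.6, -2.6, 0, 0, 0, 0], [1, 5.6, -2.6, 0, 0, 0, 0], [1, 5.6, -2.6, 0, 0, 0, 0], [1, 5.6, -2.6, 0, 0, 0, 0], [1, 5.6, -2.6, 0, 0, 0, 0]],
  ],
  force=40,
)

```text
time_s: 1.85
ee_pos: [412.9, -34.7, 338.6]
ee_rot: [179.7, -0.3, 40.3]
force: [0.2, -0.5, -0.2]
gripper_width: 91.0
```

Emit:
move_arm(
  increments=[
    [[1, 5.6, -2.45, 0, 0, 0, 0], [1, 5.6, -2.45, 0, 0, 0, 0], [1, 5.6, -2.45, 0, 0, 0, 0], [1, 5.6, -2.45, 0, 0, 0, 0], [1, 5.6, -2.45, 0, 0, 0, 0], [1, 5.6, -2.45, 0, 0, 0, 0], [1, 0, 0, 0, 0, 0, 0]],
  ],
)

```text
time_s: 2.72
ee_pos: [576.0, 307.0, 337.8]
ee_rot: [179.5, -0.3, 40.7]
force: [-0.3, 0.8, -0.2]
gripper_width: 91.3
```

Run:
```python
from h import *
f=grab("wrist","pics/w1.png");W=pts(f);s=monitor.state();print(s["ee_pos"],s["ee_rot"],s["qpos"])
r=f["color"].max(2).astype(int)
m=(r<45)&(W[...,2]>105)&(W[...,2]<160)&(np.hypot(W[...,0]-580,W[...,1]-300)<70)
q=W[m];print(len(q),q.mean(0),q.min(0),q.max(0))
d=np.linalg.svd((q-q.mean(0))[:,:2],full_matrices=False)[2][0];print(np.degrees(np.arctan2(d[1],d[0])))
```

```text
[575.3968487  305.10396893 338.78662829] [179.44458397  -0.30430967  40.57142778] [27.16512189 22.98707809 65.01940117 -0.46990199 91.56867386 76.58056388]
1101 [581.5712473  306.09906814 136.52932559] [544.5556772  248.43954486 105.04938213] [604.53379521 327.27273649 147.20050022]
-138.25014652691647
```

View pics/w1.png

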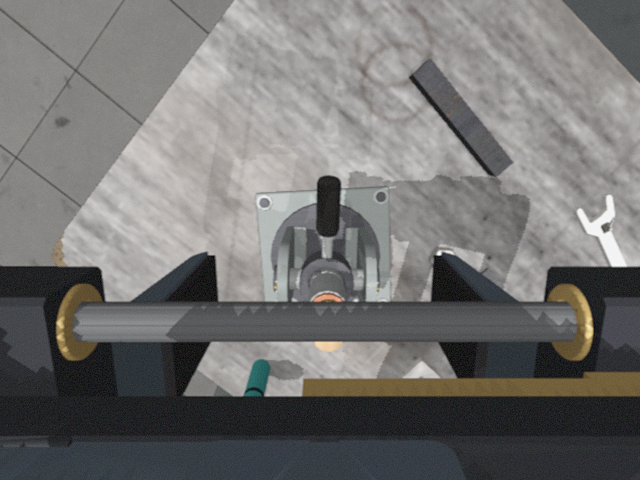

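Emit:
move_arm(
  increments=[
    [[1, 0, 0.5, 5, 0, 0, 0], [1, 0, 0, 6, 0, 0, 0], [1, 0, 0, 6, 0, 0, 0], [1, 0, 0, 4, 0, 0, 0], [1, 0, 0, 1.5, 0, 0, 0], [1, 0, 0, 0, 0, 0, 0]],
  ],
)

```text
time_s: 3.52
ee_pos: [581.8, 293.2, 115.2]
ee_rot: [179.2, -0.8, 40.2]
force: [-0.0, 0.2, 0.3]
gripper_width: 91.0
```

Run:
```python
from h import *
f=grab("side","pics/s2.png",(220,100,440,340),2.4);s=monitor.state();print(s["ee_pos"],s["ee_rot"],s["qpos"],s["force"])
```

```text
[582.34761288 293.54814561 116.15967952] [179.1483767   -0.87923754  40.24725695] [26.05526343 28.63197125 87.76838874 -0.68754661 62.54014552 76.12594944] [ 0.25882484 -0.70910891  0.5624392 ]
```

View pics/s2.png

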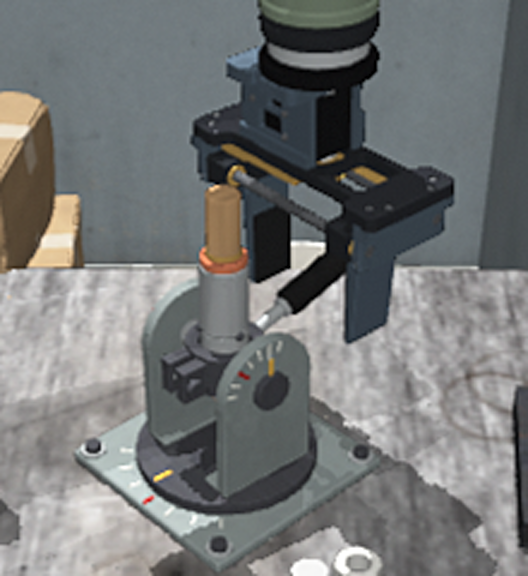

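Emit:
move_arm(
  increments=[
    [[1, 0, -0.6, 0.8, 0, 0, 0], [0, 0, 0, 0, 0, 0, 0], [0, 0, 0, 0, 0, 0, 0], [0, 0, 0, 0, 0, 0, 0], [0, 0, 0, 0, 0, 0, 0], [0, 0, 0, 0, 0, 0, 0], [0, 0, 0, 0, 0, 0, 0], [0, 0, 0, 0, 0, 0, 0]],
  ],
)

```text
time_s: 4.58
ee_pos: [579.7, 301.3, 113.0]
ee_rot: [179.3, -1.4, 40.2]
force: [-6.5, 10.2, 1.0]
gripper_width: 24.2
```

```bash
cat > st.py <<'E'
from h import *
C=np.array([516.4,248.1,98])
def st(roty=0,rotw=0):
    s=monitor.state();R=Ro.from_euler("xyz",s["ee_rot"],degrees=True);p=s["ee_pos"]
    g=p-R.apply([0,0,19]);d=g-C
    print("t",round(s["time_s"],2),"p",p.round(1),"rot",s["ee_rot"].round(1),"F",s["force"].round(1),"w",s["gripper_width"].round(1))
    print("grasp rel",d.round(1),"yaw",np.degrees(np.arctan2(d[1],d[0])).round(2),"r",np.hypot(*d[:2]).round(1),"elev",np.degrees(np.arctan2(d[2],np.hypot(*d[:2]))).round(2),"|d|",np.linalg.norm(d).round(1))
    print("C in tool",R.inv().apply(C-p).round(1), "toolx",R.apply([1,0,0]).round(3),"toolz",R.apply([0,0,1]).round(3),"q",s["qpos"].round(1))
    return s,R,p
if __name__=="__main__": st()
E
python3 st.py
```

```text
Traceback (most recent call last):
  File "st.py", line 10, in <module>
    if __name__=="__main__": st()
                             ~~^^
  File "st.py", line 6, in st
    print("t",round(s["time_s"],2),"p",p.round(1),"rot",s["ee_rot"].round(1),"F",s["force"].round(1),"w",s["gripper_width"].round(1))
                                                                                                         ^^^^^^^^^^^^^^^^^^^^^^^^
AttributeError: 'float' object has no attribute 'round'
```

```bash
sed -i 's/s\["gripper_width"\].round(1)/s["gripper_width"]/' st.py; python3 st.py
```

```text
t 4.58 p [579.7 301.3 113. ] rot [179.3  -1.4  40.2] F [-6.5 10.2  1. ] w 24.166882632124185
grasp rel [62.8 53.1 34. ] yaw 40.22 r 82.3 elev 22.43 |d| 89.0
C in tool [-83.1  -0.3  12.9] toolx [0.764 0.645 0.025] toolz [ 0.027  0.006 -1.   ] q [26.7 28.7 88.2 -0.4 61.6 76.7]
```

Emit:
move_arm(
  increments=[
    [[0, 0, -0.25, 0, 0, 0, -0.03], [0, 0, -0.25, 0, 0, 0, -0.03], [0, -0.17, 0, -0.83, 0, 0.1, 0], [0, -0.17, 0, -0.83, 0, 0.1, 0], [0, -0.17, 0, -0.83, 0, 0.1, 0]],
  ],
)

```text
time_s: 5.2
ee_pos: [571.0, 300.9, 134.3]
ee_rot: [179.2, -18.9, 43.8]
force: [1.0, 6.1, -4.2]
gripper_width: 21.5
```

```bash
python3 st.py
```

```text
t 5.2 p [571.  300.9 134.3] rot [179.2 -18.9  43.8] F [ 1.   6.1 -4.2] w 21.463230346884586
grasp rel [50.  48.7 54.3] yaw 44.27 r 69.8 elev 37.88 |d| 88.4
C in tool [-83.6   0.1   9.7] toolx [0.682 0.655 0.324] toolz [ 0.243  0.215 -0.946] q [ 23.8  19.9 102.5   8.9  39.8  64.2]
```

Emit:
move_arm(
  increments=[
    [[0, -0.15, 0, -0.83, 0, 0.1, 0], [0, -0.15, 0, -0.83, 0, 0.1, 0], [0, -0.15, 0, -0.83, 0, 0.1, 0]],
  ],
)

```text
time_s: 5.58
ee_pos: [560.1, 291.9, 153.8]
ee_rot: [179.2, -35.8, 44.3]
force: [-0.1, 14.7, 0.8]
gripper_width: 21.1
```

```bash
python3 st.py
```

```text
t 5.58 p [560.1 291.9 153.8] rot [179.2 -35.8  44.3] F [-0.1 14.7  0.8] w 21.07053239668827
grasp rel [35.5 36.3 71.2] yaw 45.61 r 50.8 elev 54.51 |d| 87.5
C in tool [-82.8   0.8   9. ] toolx [0.581 0.566 0.585] toolz [ 0.429  0.398 -0.811] q [ 19.4  14.  116.3  40.6  21.   30.7]
```

Emit:
move_arm(
  increments=[
    [[0, -0.14, 0.05, -0.83, 0, 0.1, 0.01], [0, -0.14, 0.05, -0.83, 0, 0.1, 0.01], [0, 0, 0, 0, 0, 0, 0]],
  ],
)

```text
time_s: 5.95
ee_pos: [555.1, 287.5, 160.0]
ee_rot: [179.8, -42.6, 44.0]
force: [-4.1, 3.4, 4.0]
gripper_width: 21.2
```

Run:
```python
from st import *
st()
a=eyes.grab_frame("side")["color"];b=eyes.grab_frame("top")["color"]
im=a[130:340,220:400,::-1];im2=b[195:310,250:370,::-1]
a=cv2.resize(im,None,fx=2.8,fy=2.8,interpolation=cv2.INTER_CUBIC);b=cv2.resize(im2,None,fx=2.4,fy=2.4,interpolation=cv2.INTER_CUBIC)
o=np.zeros((max(a.shape[0],b.shape[0]),a.shape[1]+b.shape[1],3),np.uint8);o[:a.shape[0],:a.shape[1]]=a;o[:b.shape[0],a.shape[1]:]=b;cv2.imwrite("pics/c3.png",o);print(o.shape)
```

```text
t 5.95 p [555.1 287.5 160. ] rot [179.8 -42.6  44. ] F [-4.1  3.4  4. ] w 21.19285537206245
grasp rel [29.4 30.5 76. ] yaw 46.01 r 42.4 elev 60.84 |d| 87.0
C in tool [-82.6   1.4   8.3] toolx [0.53  0.511 0.676] toolz [ 0.489  0.467 -0.737] q [ 16.9  12.9 121.6  71.3  18.7  -1. ]
(588, 792, 3)
```

View pics/c3.png

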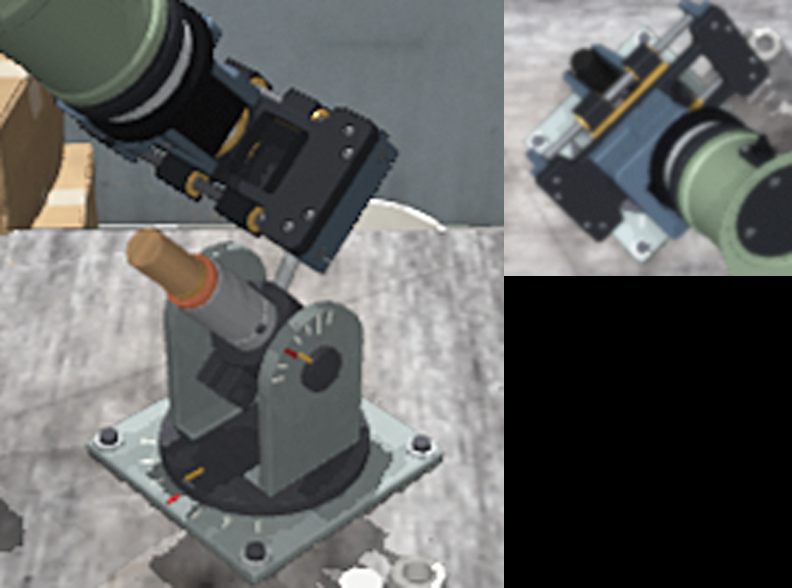

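Run:
```python
from h import *
f=eyes.grab_frame("side")
c=np.array([516.4,248.1])
for n,u,v,h in[("yel0",287.5,297.5,20.5),("red0",281.6,308.4,10.5),("yel",288.9,299.6,20.5),("red",281.4,307.9,10.5)]:
    p=onplane(f,u,v,h)[:2];d=p-c;print(n,p.round(1),np.hypot(*d).round(1),np.degrees(np.arctan2(-d[1],-d[0])).round(1))
```

```text
yel0 [475.4 216.3] 51.9 37.8
red0 [466.2 200.2] 69.4 43.6
yel [478.1 211.1] 53.2 44.0
red [465.8 201.4] 68.9 42.7
```

Emit:
move_arm(
  increments=[
    [[0, -0.07, 0, -0.5, 0, 0.06, 0], [0, -0.07, 0, -0.45, 0, 0.05, 0], [0, 0, 0, 0, 0, 0, 0]],
  ],
)

```text
time_s: 6.48
ee_pos: [550.1, 282.7, 165.1]
ee_rot: [179.3, -48.5, 44.5]
force: [-7.0, -6.6, 7.6]
gripper_width: 21.4
```

```bash
cat > tilt.py <<'E'
from st import *
def axis(f=None,save=None):
    f=f or eyes.grab_frame("side"); W=pts(f); col=f["color"].astype(int)
    r,g,b=col[...,0],col[...,1],col[...,2]
    near=(np.hypot(W[...,0]-470,W[...,1]-205)<75)&(W[...,2]>120)
    m=near&(r-b>50)&(r>110)
    m=cv2.erode(m.astype(np.uint8),np.ones((3,3)))>0
    q=W[m]; q=q[np.isfinite(q).all(1)]
    d=np.linalg.svd(q-q.mean(0),full_matrices=False)[2][0]; d*=np.sign(d[2])
    print("wood n",len(q),"mean",q.mean(0).round(1),"lo",q.min(0).round(1),"hi",q.max(0).round(1),"axis",d.round(3),"tilt",np.degrees(np.arccos(d[2])).round(1),"yaw",np.degrees(np.arctan2(-d[1],-d[0])).round(1))
    if save: cv2.imwrite(save,cv2.resize(f["color"][130:340,220:400,::-1],None,fx=2.8,fy=2.8,interpolation=cv2.INTER_CUBIC))
    # pointer/tick angle on the near cheek, unprojected on its plane
    yaw=np.radians(43.7); n=np.array([np.sin(yaw),-np.cos(yaw),0]); x=np.array([np.cos(yaw),np.sin(yaw),0])
    m=(np.abs((W-C)@n-49)<9)&(W[...,2]>95)
    for nm,mm in(("yellow",(r>130)&(g>90)&(b<90)&(r-b>70)),("red",(r>110)&(g<80)&(b<80)),("hubblk",(r<50)&(b<55))):
        k=mm&m&(np.hypot((W-C)@x,W[...,2]-98)<45); v,u=np.nonzero(k)
        if len(u)<2: print(nm,"none");continue
        c0,dd=ray(f,u.mean(),v.mean()); P=c0+dd*((49-(c0-C)@n)/(dd@n)); e=P-C
        print(nm,len(u),(u.mean().round(1),v.mean().round(1)),"x",(e@x).round(1),"z",e[2].round(1),"ang",np.degrees(np.arctan2(-(e@x),e[2])).round(1))
if __name__=="__main__":
    import sys
    st(); axis(save=sys.argv[1] if len(sys.argv)>1 else None)
E
python3 tilt.py pics/s4.png
```

```text
t 6.47 p [550.1 282.7 165.1] rot [179.3 -48.5  44.5] F [-7.  -6.6  7.6] w 21.37341428144419
grasp rel [23.4 24.8 79.7] yaw 46.69 r 34.1 elev 66.84 |d| 86.6
C in tool [-82.2   1.    8.3] toolx [0.473 0.465 0.749] toolz [ 0.542  0.516 -0.663] q [ 14.8  12.5 126.3  99.   21.4 -30.2]
wood n 338 mean [468.  192.6 172.9] lo [446.1 178.4 145.7] hi [488.6 218.5 193. ] axis [-0.602 -0.4    0.691] tilt 46.3 yaw 33.6
yellow 6 (np.float64(327.3), np.float64(258.2)) x -10.9 z 15.4 ang 35.3
red 7 (np.float64(323.1), np.float64(255.6)) x -19.9 z 25.2 ang 38.2
hubblk 82 (np.float64(334.8), np.float64(260.6)) x 5.5 z 1.8 ang -71.9
```

View pics/s4.png

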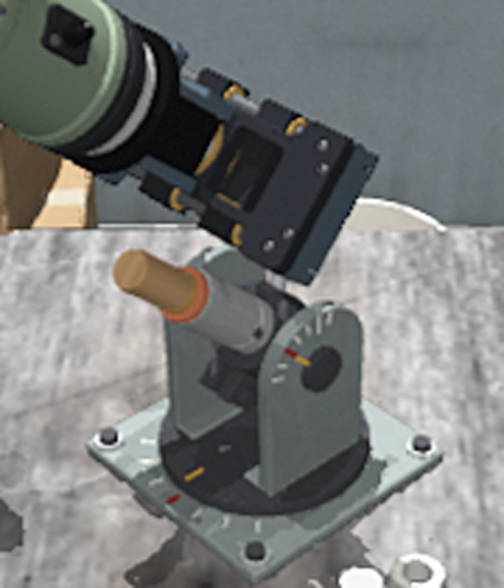

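```bash
cat > kin.py <<'E'
from h import *
from scipy.optimize import least_squares
D=[([180.58,-545.35,213.1],[-179.9,0,18.32],[-72.824,18.351,89.708,0,72.045,-1.146]),
([575.4,305.1,338.8],[179.44,-.3,40.57],[27.165,22.987,65.019,-.47,91.569,76.58]),
([582.35,293.55,116.16],[179.15,-.88,40.25],[26.055,28.632,87.768,-.688,62.54,76.126]),
([579.7,301.3,113],[179.3,-1.4,40.2],[26.7,28.7,88.2,-.4,61.6,76.7]),
([571,300.9,134.3],[179.2,-18.9,43.8],[23.8,19.9,102.5,8.9,39.8,64.2]),
([560.1,291.9,153.8],[179.2,-35.8,44.3],[19.4,14,116.3,40.6,21,30.7]),
([555.1,287.5,160],[179.8,-42.6,44],[16.9,12.9,121.6,71.3,18.7,-1]),
([550.1,282.7,165.1],[179.3,-48.5,44.5],[14.8,12.5,126.3,99,21.4,-30.2])]
rz=lambda a:Ro.from_euler("z",a,degrees=True); ry=lambda a:Ro.from_euler("y",a,degrees=True)
def fk(q,k,s4=1,s6=1,c6=0):
    a1,d1,L2,a3,L3,L6=k
    A=rz(q[0]);B=A*ry(q[1]);E=A.apply([a1,0,d1])+B.apply([0,0,L2]);F=B*ry(q[2])
    w=E+F.apply([a3,0,L3]);R=F*rz(s4*q[3])*ry(q[4])*rz(s6*q[5]+c6);return w+R.apply([0,0,L6]),R
def fit():
    best=None
    for s4 in(1,-1):
        for s6 in(1,-1):
            for c6 in(0,90,180,-90):
                e=sum((fk(q,[0]*6,s4,s6,c6)[1].inv()*Ro.from_euler("xyz",r,degrees=True)).magnitude() for p,r,q in D)
                if best is None or e<best[0]: best=(e,s4,s6,c6)
    S=best[1:]
    r=least_squares(lambda k:np.concatenate([fk(q,k,*S)[0]-np.array(p) for p,_,q in D]+[0.002*(k-[0,350,400,0,400,300])]),[0,350,400,0,400,300])
    return best,r.x,S,r
if __name__=="__main__":
    b,k,S,r=fit();print(b,k.round(1),np.abs(r.fun).max().round(2))
    lo=np.array([-177.97,-48.28,12.27,-77.06,2.81,-146.56]);hi=np.array([177.97,115.42,149.76,257.06,150.46,146.56])
    C=np.array([516.4,248.1,98]);q=np.array(D[-1][2])
    y=np.radians(43.7)
    for tt in(46,30,15):
      t=np.radians(tt);tp=np.radians(45.5);z=np.array([np.cos(y)*np.sin(t),np.sin(y)*np.sin(t),-np.cos(t)]);yy=np.array([np.sin(y),-np.cos(y),0]);R=Ro.from_matrix(np.c_[np.cross(yy,z),yy,z])
      u=np.array([-np.cos(y)*np.sin(tp),-np.sin(y)*np.sin(tp),np.cos(tp)]);qq=q.copy()
      for g in(107,147):
        P=C+u*g+z*19
        res=lambda x:np.r_[(fk(x,k,*S)[0]-P)/100,(fk(x,k,*S)[1].inv()*R).as_rotvec()]
        s=least_squares(res,np.clip(qq,lo+.1,hi-.1),bounds=(lo,hi));qq=s.x;print(tt,g,P.round(1),s.x.round(1),s.cost)
E
python3 kin.py
```

```text
(0.007115880894268027, 1, 1, 90) [-25.3 155.4 616.1  33.7 434.3 360.6] 12.12
46 107 [471.1 204.8 159.8] [  5.2   5.8 135.1  89.7  26.6 -28.6] 5.0568949956781216e-30
46 147 [450.5 185.1 187.8] [  1.3   0.7 134.7  77.3  29.8 -17.9] 3.7165615577568315e-21
30 107 [468.1 201.9 156.5] [ 12.9   5.2 123.9  32.5  28.4  33.4] 1.9024300384064303e-28
30 147 [447.5 182.2 184.6] [ 10.3   0.9 123.8  30.1  33.3  34.5] 1.1051640897063033e-19
15 107 [464.8 198.8 154.6] [ 18.7   9.  113.4   9.   44.3  59.3] 1.9403879957072098e-19
15 147 [444.2 179.1 182.7] [ 16.9   5.1 113.6   9.   48.2  58. ] 1.9903655707265083e-25
```

Emit:
move_arm(
  increments=[
    [[1, 0, 0, 0, 0, 0, 0], [1, 0, 0, 0, 0, 0, 0], [1, 0, 0, 0, 0, 0, 0], [1, 0, 0, 0, 0, 0, 0], [1, 0, 0, 0, 0, 0, 0], [1, 0, 0, 0, 0, 0, 0], [1, 0, 0, -2, 0, 0, 0], [1, 0, 0, -3, 0, 0, 0], [1, 0, 0, -3, 0, 0, 0], [1, 0, 0, -3, 0, 0, 0], [1, 0, 0, 0, 0, 0, 0]],
  ],
)

```text
time_s: 7.9
ee_pos: [488.9, 225.9, 239.4]
ee_rot: [179.2, -48.2, 45.0]
force: [0.2, 0.5, 0.9]
gripper_width: 91.6
```

```bash
python3 tilt.py
```

```text
t 7.9 p [488.9 225.9 239.4] rot [179.2 -48.2  45. ] F [0.2 0.5 0.9] w 91.56450820386976
grasp rel [-37.7 -32.  154. ] yaw -139.66 r 49.5 elev 72.2 |d| 161.8
C in tool [-81.9   1.9 120.5] toolx [0.472 0.471 0.745] toolz [ 0.538  0.516 -0.667] q [  7.6  -0.7 127.3  68.1  28.3  -2.3]
wood n 368 mean [469.3 194.4 172.4] lo [446.  177.4 145.3] hi [488.7 220.7 192.9] axis [-0.614 -0.417  0.67 ] tilt 47.9 yaw 34.2
yellow 7 (np.float64(327.6), np.float64(258.1)) x -10.4 z 15.2 ang 34.4
red 7 (np.float64(323.3), np.float64(255.6)) x -19.6 z 25.1 ang 38.0
hubblk 68 (np.float64(335.2), np.float64(260.5)) x 6.5 z 1.6 ang -76.1
```

Run:
```python
from st import *
f=grab("side","pics/s5.png",(220,120,400,320),2.9)
for yaw in (42.5,43.5,44.5):
    y=np.radians(yaw);n=np.array([np.sin(y),-np.cos(y),0]);x=np.array([np.cos(y),np.sin(y),0])
    for nm,u,v in(("end",266.1,227.1),("ring",287.5,234.5)):
        c,d=ray(f,u,v);P=c+d*(((C-c)@n)/(d@n));e=P-C;print(yaw,nm,P.round(1),np.linalg.norm(e).round(1),np.degrees(np.arctan2(-(e@x),e[2])).round(1))
```

```text
42.5 end [452.2 189.3 182.8] 121.5 45.8
42.5 ring [480.7 215.4 151.1] 71.9 42.3
43.5 end [452.5 187.4 184. ] 123.2 45.7
43.5 ring [480.8 214.4 151.9] 72.9 42.3
44.5 end [452.7 185.5 185.3] 124.9 45.6
44.5 ring [480.9 213.3 152.7] 73.9 42.3
```

View pics/s5.png

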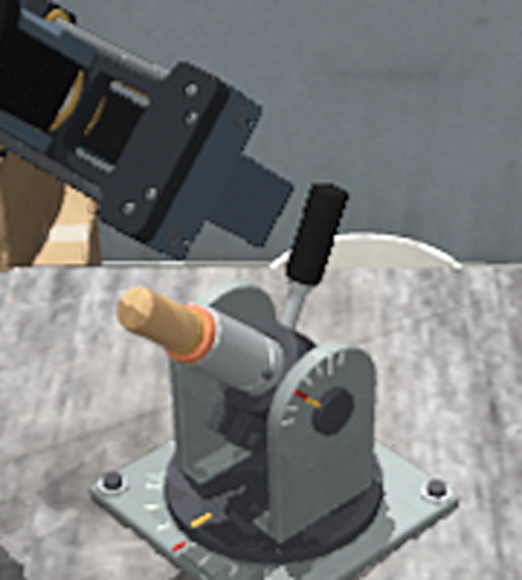

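Emit:
move_arm(
  increments=[
    [[1, -2, 0.05, 0, -0.008, -0.018, 0.007], [1, -2, 0.05, 0.2, -0.007, -0.017, 0.006], [1, -2, 0.05, 0.2, 0, 0, 0], [1, -1.7, 0.05, 0.2, 0, 0, 0], [1, 0, 0, 0, 0, 0, 0]],
  ],
)

```text
time_s: 8.62
ee_pos: [451.0, 190.2, 166.9]
ee_rot: [179.9, -45.2, 43.3]
force: [0.0, -0.9, 0.8]
gripper_width: 91.0
```

Run:
```python
from st import *
st(); grab("side","pics/s6.png",(200,100,400,300),2.0)
f=grab("wrist","pics/w6.png")
a=cv2.imread("pics/s6.png");b=cv2.resize(cv2.imread("pics/w6.png")[120:480,140:500],(400,400));cv2.imwrite("pics/c6.png",np.hstack([a,b]))
s,R,p=st()
for g in(53,30,8):
    y,t=np.radians(43.6),np.radians(45.6);u=np.array([-np.cos(y)*np.sin(t),-np.sin(y)*np.sin(t),np.cos(t)])
    P=C+u*(77+g);print(g,R.inv().apply(P-p).round(1),proj(f,P).round(1))
print("misalign",np.degrees(np.arccos(-R.apply([0,0,1])@u)), R.inv().apply(u).round(3))
```

```text
t 8.62 p [451.  190.2 166.9] rot [179.9 -45.2  43.3] F [ 0.  -0.9  0.8] w 91.02186667680945
grasp rel [-75.3 -67.1  82.3] yaw -138.29 r 100.8 elev 39.23 |d| 130.2
C in tool [ 12.6   2.6 110.5] toolx [0.513 0.484 0.71 ] toolz [ 0.517  0.486 -0.705] q [  3.2   1.9 136.4  82.3  27.4 -22. ]
t 8.72 p [452.5 190.8 168.9] rot [179.7 -45.4  43.5] F [ 0.2 -0.1  0.2] w 90.92345238235039
grasp rel [-73.8 -66.6  84.2] yaw -137.93 r 99.4 elev 40.29 |d| 130.3
C in tool [  9.8   1.8 110.9] toolx [0.509 0.484 0.712] toolz [ 0.52   0.486 -0.702] q [  3.3   1.9 136.2  82.2  27.4 -21.9]
53 [  9.3   2.6 -19.1] [334.9 284.3]
30 [9.4 2.5 3.9] [333.3 265.2]
8 [ 9.5  2.4 25.9] [332.2 250.9]
misalign 0.41457239714432187 [-0.004  0.006 -1.   ]
```

View pics/c6.png

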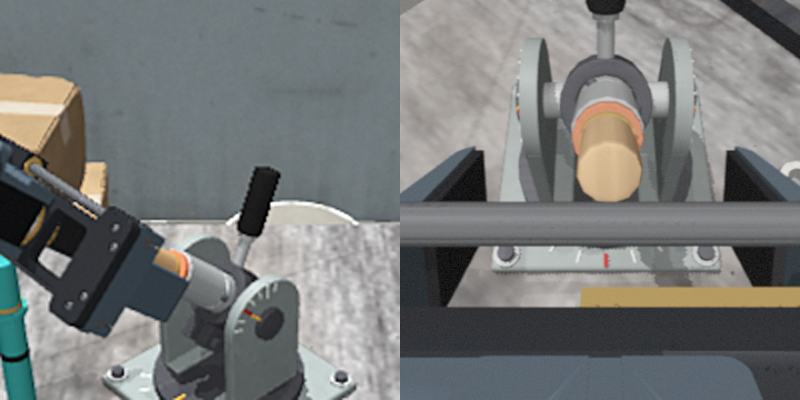

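Run:
```python
from st import *
s,R,p=st();f=eyes.grab_frame("wrist");W=pts(f)
# tips/knob in tool coords
for nm,u,v,z in(("end",328.1,274.8,-19),("ring(shoulder top)",327.5,236,22)):
    c,d=ray(f,u,v);c=R.inv().apply(c-p);d=R.inv().apply(d);print(nm,(c+d*(z-c[2])/d[2]).round(1))
T=R.inv().apply(W.reshape(-1,3)-p).reshape(480,640,3)
col=f["color"].astype(int);m=(col[...,0]>170)&(col[...,0]-col[...,2]>40)&(abs(T[...,0])<40)&(abs(T[...,1])<30)&(T[...,2]<10)&(T[...,2]>-30)
q=T[m];face=q[q[:,2]<np.percentile(q[:,2],5)+6];print(len(q),len(face),q.min(0).round(1),q.max(0).round(1),"face",face.mean(0).round(1),face.min(0).round(1),face.max(0).round(1))
```

```text
t 8.72 p [452.5 190.8 168.9] rot [179.7 -45.4  43.5] F [ 0.2 -0.1  0.2] w 90.92345238235039
grasp rel [-73.8 -66.6  84.2] yaw -137.93 r 99.4 elev 40.29 |d| 130.3
C in tool [  9.8   1.8 110.9] toolx [0.509 0.484 0.712] toolz [ 0.52   0.486 -0.702] q [  3.3   1.9 136.2  82.2  27.4 -21.9]
end [ 14.2   0.4 -19. ]
ring(shoulder top) [19.1  0.5 22. ]
2923 2479 [  1.3 -11.  -16.2] [23.2 11.  10. ] face [ 12.5  -0.2 -14.1] [  1.3 -11.  -16.2] [23.1 11.  -9.3]
```

Emit:
move_arm(
  increments=[
    [[1, 0.5, 0, 0, 0, -0.01, 0], [1, 0.5, 0, 0, 0, 0, 0], [1, 0, 0, 0.8, 0, 0, 0], [1, 0, 0, 0.8, 0, 0, 0], [1, 0, 0, 0.3, 0, 0, 0], [1, 0, 0, 0, 0, 0, 0]],
  ],
)

```text
time_s: 9.52
ee_pos: [470.9, 207.1, 166.5]
ee_rot: [179.3, -45.2, 44.0]
force: [0.9, -0.6, 0.5]
gripper_width: 91.0
```

```bash
cat > face.py <<'E'
from st import *
s,R,p=st();f=eyes.grab_frame("wrist");W=pts(f)
T=R.inv().apply(W.reshape(-1,3)-p).reshape(480,640,3)
col=f["color"].astype(int);m=(col[...,0]>150)&(col[...,0]-col[...,2]>40)&(abs(T[...,0])<40)&(abs(T[...,1])<30)&(T[...,2]<10)&(T[...,2]>-75)
m=cv2.erode(m.astype(np.uint8),np.ones((3,3)))>0
q=T[m];face=q[q[:,2]<np.percentile(q[:,2],5)+6];print(len(q),len(face),"face",face.mean(0).round(1),face.min(0).round(1),face.max(0).round(1))
E
python3 face.py
```

```text
t 9.53 p [470.9 207.1 166.5] rot [179.3 -45.2  44. ] F [ 0.9 -0.6  0.5] w 91.01442125055142
grasp rel [-55.3 -50.2  81.9] yaw -137.78 r 74.7 elev 47.64 |d| 110.9
C in tool [-5.5  0.9 91.7] toolx [0.507 0.489 0.709] toolz [ 0.519  0.483 -0.705] q [  6.4   3.9 134.2  83.9  25.2 -21.5]
2137 958 face [ -9.7  -0.6 -33.5] [-15.2 -10.7 -35.2] [ -5.4   9.6 -31.5]
```

Emit:
move_arm(
  increments=[
    [[1, -0.35, 0, 0.3, 0, 0, 0], [1, 0, 0, 0, 0, 0, 0], [0, 0, 0, 0, 0, 0, 0], [0, 0, 0, 0, 0, 0, 0], [0, 0, 0, 0, 0, 0, 0], [0, 0, 0, 0, 0, 0, 0], [0, 0, 0, 0, 0, 0, 0], [0, 0, 0, 0, 0, 0, 0], [0, 0, 0, 0, 0, 0, 0], [0, 0, 0, 0, 0, 0, 0]],
  ],
  force=30,
)

```text
time_s: 10.82
ee_pos: [471.0, 206.7, 163.4]
ee_rot: [179.2, -45.3, 44.0]
force: [-0.5, 0.3, 0.3]
gripper_width: 23.5
```

```bash
python3 tilt.py pics/s7.png; python3 face.py
```

```text
t 10.82 p [471.  206.7 163.4] rot [179.2 -45.3  44. ] F [-0.5  0.3  0.3] w 23.50293518636943
grasp rel [-55.3 -50.6  78.7] yaw -137.55 r 75.0 elev 46.39 |d| 108.7
C in tool [-3.2  0.5 89.7] toolx [0.506 0.489 0.711] toolz [ 0.521  0.484 -0.703] q [  6.3   4.3 134.6  85.7  25.1 -23.7]
wood n 20 mean [485.4 201.6 154.7] lo [479.2 196.2 146.1] hi [488.6 207.9 161.2] axis [0.464 0.47  0.751] tilt 41.3 yaw -134.6
yellow 7 (np.float64(327.6), np.float64(258.1)) x -10.4 z 15.2 ang 34.4
red 7 (np.float64(323.4), np.float64(255.9)) x -19.3 z 24.4 ang 38.3
hubblk 71 (np.float64(335.0), np.float64(260.7)) x 5.9 z 1.4 ang -77.0
t 10.88 p [470.9 206.7 163.4] rot [179.2 -45.3  44. ] F [0.2 0.8 0.1] w 23.54283091223207
grasp rel [-55.4 -50.6  78.7] yaw -137.57 r 75.0 elev 46.38 |d| 108.7
C in tool [-3.2  0.6 89.7] toolx [0.506 0.489 0.711] toolz [ 0.521  0.484 -0.703] q [  6.3   4.3 134.7  85.7  25.1 -23.7]
2079 771 face [ -7.4  -0.9 -35.4] [-13.  -10.5 -37.1] [ 10.1   9.  -30.2]
```

View pics/s7.png

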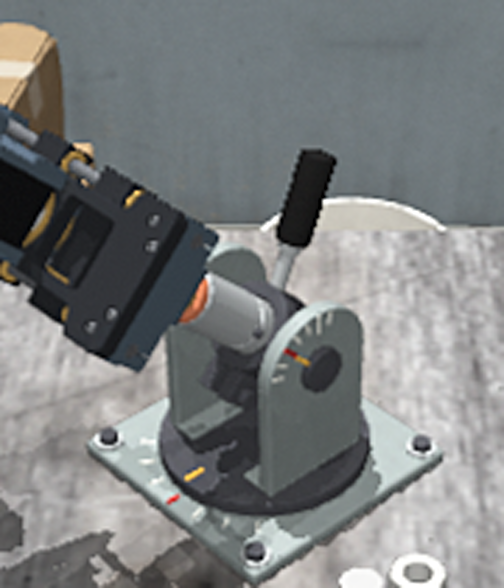

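Emit:
move_arm(
  increments=[
    [[0, 0, 0, -0.6, 0, 0, 0], [0, 0, 0, -0.6, 0, 0, 0], [0, 0, 0, 0, 0, 0, 0]],
  ],
)

```text
time_s: 11.3
ee_pos: [464.2, 200.6, 172.0]
ee_rot: [179.2, -45.3, 44.0]
force: [-0.2, 0.7, -1.4]
gripper_width: 23.4
```

```bash
cat > d.py <<'E'
from st import *
s,R,p=st();e=p-np.array([471,206.7,163.4]);R0=Ro.from_euler("xyz",[179.2,-45.3,44],degrees=True)
print("drawn in start tool axes",R0.inv().apply(e).round(2),"F tool",R.inv().apply(s["force"]).round(1),"T",s["torque"].round(2),"rot",np.degrees((R0.inv()*R).as_rotvec()).round(2))
E
python3 d.py
```

```text
t 11.3 p [464.2 200.6 172. ] rot [179.2 -45.3  44. ] F [-0.2  0.7 -1.4] w 23.425801355537637
grasp rel [-62.1 -56.7  87.4] yaw -137.61 r 84.0 elev 46.13 |d| 121.2
C in tool [ -3.    0.8 102.2] toolx [0.506 0.489 0.71 ] toolz [ 0.52   0.484 -0.704] q [  5.3   2.6 134.6  81.5  26.  -19.8]
drawn in start tool axes [ -0.25  -0.18 -12.54] F tool [-0.7 -0.6  1.3] T [-0.2   0.32  0.07] rot [ 0.04 -0.04 -0.01]
```

Emit:
move_arm(
  increments=[
    [[0, 0, 0, -0.6, 0, 0, 0], [0, 0, 0, -0.6, 0, 0, 0], [0, 0, 0, -0.6, 0, 0, 0], [0, 0, 0, -0.5, 0, 0, 0], [0, 0, 0, 0, 0, 0, 0]],
  ],
)

```text
time_s: 11.92
ee_pos: [451.1, 188.4, 189.3]
ee_rot: [179.2, -45.2, 44.0]
force: [0.8, 0.5, -1.7]
gripper_width: 23.5
```

```bash
python3 d.py
```

```text
t 11.93 p [451.1 188.4 189.3] rot [179.2 -45.2  44. ] F [ 0.8  0.5 -1.7] w 23.47603496256263
grasp rel [-75.1 -68.9 104.6] yaw -137.48 r 102.0 elev 45.75 |d| 146.1
C in tool [ -2.5   0.6 127.1] toolx [0.506 0.489 0.71 ] toolz [ 0.52   0.483 -0.704] q [  3.   -0.6 134.4  73.8  28.3 -13. ]
drawn in start tool axes [ -0.61  -0.08 -37.4 ] F tool [-0.6  0.1  1.8] T [-0.22  0.3  -0.  ] rot [ 0.   -0.06 -0.01]
```

Emit:
move_arm(
  increments=[
    [[0, 0, 0, -0.26, 0, 0, 0], [0, 0, 0, 0, 0, 0, 0]],
  ],
)

```text
time_s: 12.18
ee_pos: [449.7, 187.0, 191.2]
ee_rot: [179.2, -45.2, 44.0]
force: [0.1, -0.3, -1.0]
gripper_width: 23.3
```

```bash
python3 d.py
python3 - <<'E'
from st import *
f=eyes.grab_frame("side");b=eyes.grab_frame("top")
a=cv2.resize(f["color"][160:300,230:370,::-1],None,fx=4,fy=4,interpolation=cv2.INTER_CUBIC)
t=cv2.resize(b["color"][195:310,290:345,::-1],None,fx=4,fy=4,interpolation=cv2.INTER_CUBIC)
o=np.zeros((560,780,3),np.uint8);o[:,:560]=a;o[:460,560:780]=t;cv2.imwrite("pics/c8.png",o)
W=pts(b);r=b["color"].astype(int)
print("nut/coupon",W[213,358],W[218,388])
E
```

```text
t 12.18 p [449.7 187.  191.2] rot [179.2 -45.2  44. ] F [ 0.1 -0.3 -1. ] w 23.250713902923714
grasp rel [-76.6 -70.3 106.6] yaw -137.46 r 104.0 elev 45.71 |d| 148.9
C in tool [ -2.5   0.6 129.9] toolx [0.507 0.489 0.71 ] toolz [ 0.52   0.483 -0.704] q [  2.8  -1.  134.3  73.   28.6 -12.3]
drawn in start tool axes [ -0.67  -0.07 -40.22] F tool [-0.8  0.3  0.6] T [-0.25  0.3   0.02] rot [ 0.   -0.06 -0.  ]
nut/coupon [6.09631081e+02 1.34163643e+02 4.72729562e-01] [596.25060789  66.75858278   1.14570782]
```

View pics/c8.png

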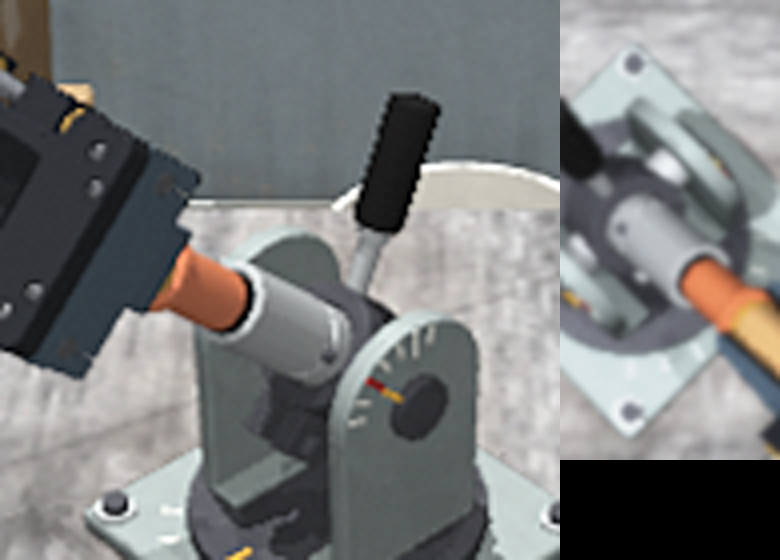

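```bash
python3 -c "
from workcell import job;print(job.job_done())"; python3 d.py
```

```text
the job is handed in; nothing more can be done
None
the job is handed in; nothing more can be done
```

The cradle is swivelled and tilted to its red ticks, the copper bar is drawn to its black ring and still gripped, and I handed the job in at about 12.3 s. No verdict came back.

I gripped the handle to turn the swivel about 5° onto its tick and raise the tilt by 45°, with the bar still home. Then I released the handle, took the wooden knob in line with the pipe and drew the bar straight out.

What the last checks showed:
- **Draw:** 40.2 mm, with less than 1 mm of sideways drift and about 1 N on the tool. The black ring shows right at the pipe's mouth in the side picture.
- **Grip:** the last force setting was 30 N, and the jaws stand at 23.3 mm on the 24 mm knob.
- **Swivel:** the pointer measured about 44.0° against a base direction of 43.4°, so under 1° off. I measured this just before the last tilt correction. Later pictures show the pointer still by its tick.
- **Tilt:** about 45.5°, with the cheek pointer on the red tick in the last picture.
- **Nut and coupon:** both were still where they lay at the start.

Some measurements disagreed. Individual tilt readings ranged from 42° to 50°, with the better ones at 44–46.5°. Fitting the knob's visible surface gave a pipe direction about 10° off the other readings, so I put that down to seeing only one side of it and ignored it.

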